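# Release the latched key of the tube warmer

## Robot

A 7-joint arm with a two-finger parallel gripper is mounted at the origin on the work surface; the furniture and walls round the work are solid. World frame = base frame: x ahead of the robot, y to its left, z up, the work surface at z = 0. Lengths are in m, angles in rad, forces in N, time in s.
With the tool pointing down it reaches from about 0.425 to 0.925 m from the base axis. Payload 6.8 kg.
Tool frame: the origin (TCP) lies on the front face of the gripper's body, between the roots of the fingers; the fingertips stand 73 mm ahead of it and the grasp point (between the pads) lies 54 mm ahead of it (env.nose_length is the distance from the TCP to the fingertips, in m); z points along the fingers, y is the direction in which the jaws open and shut (so a half turn about z gives the same grasp; the last joint's range is limited). The gripper opens to 85 mm and grips with 20 to 120 N. Pads are 22 mm wide; open, the fingers measure 114 mm over their backs; the gripper's body (76 mm by 85 mm) begins 54 mm behind the grasp point. The pads swing forward as they close: fully open they stand 13 mm farther back than shut.
Start: joints at [-0.827, 0.477, 0.022, 1.555, -0.011, 1.109, -0.083], TCP at [0.508, 0.445, 0.304] pointing down, gripper open.
Joint ranges: [-2.96, 2.96], [-0.34, 2.1], [-1.41, 1.46], [0.24, 2.44], [-1.37, 4.51], [0.17, 1.92], [-2.96, 2.96]. Speed limits (rad/s): [2.39, 2.39, 3.14, 3.14, 3.14, 3.14, 3.14].

## Interface

Orientations are given as a unit quaternion [w, x, y, z].
In Python, from cell import env, kin, camera, calibration, job gives the robot as it stands. The module is installed in compiled form; this text tells all that it offers. Calls block until the motion is done:
- env.reach(position, orientation): joint-space move of the TCP to a pose.
- env.movel(position, velocity=0.15, rot=None, stop_force=None): straight line of the TCP; rot=None keeps the orientation; velocity is the mean speed in m/s. With stop_force (N) it stops when the force on the tool has changed by that much, and returns True; else False.
- env.goto_joints(angles): joint-space move.
- env.grip(opening, f_grip=None): finger opening in m; f_grip is the grip in N (None keeps the last); returns when the fingers have stopped.
- env.dwell(seconds).
- kin.inverse_kinematics(position, orientation): joint angles nearest the present ones, or None.
- env.get_state(): the state.
- camera(name): name is "side" or "top"; returns (picture, depth): 420x560x3 uint8, blue, green, red; 420x560 float32, m along the optical axis (not along the pixel's ray), 0 where there is no reading.
- calibration(name): a dict with "fx", "fy", "cx", "cy" (pixels), "rvec" (rotation vector, rad) and "tvec" (3), from world to camera coordinates, as OpenCV has them. Camera axes: x right, y down, z forward; pixel columns grow to the right and rows downward; lengths in m; the calibration is good to about 2 mm. A picture is of the moment at which its call begins. calibration takes no time and is no camera call.
A pose or a line that the arm cannot do raises env.PlanningError and nothing moves.
- job.job_done(): hands the job in, once; it reports no verdict.
The state is a dict: "time": time; "qpos": joint angles; "joint_velocities": joint speeds; "joint_torque": joint torques, N m; "tcp_pos": TCP position; "orientation": TCP orientation; "force": force on the tool from outside, world axes, zero at the start; "torque": the same for the moment, N m; "opening": finger opening in m.
Only numpy, scipy, OpenCV 4.12 (cv2) and the standard library are available. Lean on these libraries where they do the work, as an engineer would, in place of code of your own. Each camera call takes 0.05 s, during which the arm holds its last target. There are 200 camera calls.

## Task

One of the four identical keys on the tube warmer was left latched down, so that station is still heating: find it (a light tap tells it, for the released keys stand a little higher and give way softly while the latched one is low and stiff) and press it right down with the fingertips, gently as with a finger, and let go, so that it springs up level with the other three. Never push a released key right down. Pick nothing up, and leave the tubes standing in their wells and the things around the warmer where they are.

Things in the scene. Friction and masses are not known exactly. Their poses are not given: they have to be found in the camera images.
- warmer: white four-place tube warmer, fixed, 222 wide (its y) x 182 deep x 56 mm; origin mid-underside, x from keys to wells. Key deck in front 40 mm high; the 4 identical keys stand in a row at x = -0.052, y = -0.072, -0.024, 0.024, 0.072; one of them is latched. Aluminium block behind with 4 wells at x = 0.047. Keys move straight down, 10.5 mm from released height to stop
- key_p_top (a point): mid-top of the cap of one of the four identical keys (which letter stands where changes): plain grey cap, 18 mm front to back, 16 mm wide, black frame round it. Top 57 mm above the worktop when released, 52 mm when latched (5 mm lower), 46.5 mm at the stop. Rigid cap on a damped spring: pressing at 20 mm/s adds 1 N; meet it at 40 mm/s or slower, a faster strike hits hard
- key_q_top (a point): mid-top of the cap of one of the four identical keys (which letter stands where changes): plain grey cap, 18 mm front to back, 16 mm wide, black frame round it. A released key starts to yield at 2 N, takes 3.5 N for 7 mm and 4.5 N to reach the stop; let go within 7 mm it springs back, pushed to the stop and let go it latches
- key_r_top (a point): mid-top of the cap of one of the four identical keys (which letter stands where changes): plain grey cap, 18 mm front to back, 16 mm wide, black frame round it. The latched key does not yield below 3 N; pushed to its stop (5.5 mm further, 4.5 N) and let go, it unlatches and springs up to the released height, the last 2 mm within about 2 s
- key_s_top (a point): mid-top of the cap of one of the four identical keys (which letter stands where changes): plain grey cap, 18 mm front to back, 16 mm wide, black frame round it. The frame stands 3 mm above the deck, a fully pressed cap still 6.5 mm; the next key is 48 mm away, centre to centre
- tube_a: capped blood tube, 17 mm thick and 92 mm long, standing upright in one of the warmer's wells with its cap 103 mm above the worktop, 99 mm behind the keys; origin at its foot, z along the tube. To be left standing
- tube_b: capped blood tube, 17 mm thick and 92 mm long, standing upright in one of the warmer's wells with its cap 103 mm above the worktop, 99 mm behind the keys; origin at its foot, z along the tube. To be left standing
- tube_c: capped blood tube, 17 mm thick and 92 mm long, standing upright in one of the warmer's wells with its cap 103 mm above the worktop, 99 mm behind the keys; origin at its foot, z along the tube. To be left standing
- grey_rack: grey tube rack, 52 x 126 x 64 mm, to the left of the warmer, with one tube in it; origin in the middle of its underside. Bystander
- rack_tube: capped tube, 17 mm thick, 92 mm long, standing in the grey rack; origin at its foot, z along the tube. Bystander
- timer: flat bench timer, 66 x 62 x 18 mm, before the warmer on the left; origin in the middle of its underside. Bystander
- felt_marker: felt marker lying on the worktop before the keys, 135 mm long, 17 mm thick; origin in the middle of its underside. Bystander
- big_bottle: reagent bottle, 52 mm thick, 92 mm high, to the right of the warmer; origin in the middle of its underside. Bystander
- small_bottle: smaller bottle, 40 mm thick, 70 mm high, to the right of the warmer near the key deck; origin in the middle of its underside. Bystander

How it is judged:
By the outcome, as a careful person would: the job done as asked, in the order asked, and still so for the second after the job is handed in, with the robot touching nothing.
It also fails if it takes over 48 s, if anything falls off the work surface, if the arm or the gripper's body presses on something with over 40 N, if the wrist force passes 120 N, or if a joint passes its speed limit or range.

## Working session

There is one attempt and no reset: what is moved stays moved. The work goes in short steps, each a Python script; the robot and the scene stay as the last script left them, time stands still between calls to the robot, and variables do not carry over. Pictures are saved under pics/ and viewed, about 8 in all and at most 12, crops included, and the job is handed in when it is done.

```bash
mkdir -p pics
cat > h.py <<'E'
import numpy as np, cv2
from cell import env,kin,camera,calibration,job
def world(name,depth):
    c=calibration(name);R=cv2.Rodrigues(np.array(c["rvec"],float))[0];t=np.array(c["tvec"],float).ravel()
    v,u=np.mgrid[:depth.shape[0],:depth.shape[1]]
    P=np.stack([(u-c["cx"])/c["fx"]*depth,(v-c["cy"])/c["fy"]*depth,depth],-1)
    W=(P-t)@R
    W[depth<=0]=np.nan
    return W
E
python3 - <<'E'
from h import *
for n in("top","side"):
    p,d=camera(n);cv2.imwrite(f"pics/{n}0.png",p);np.save(f"{n}0.npy",d)
    W=world(n,d);print(n,W[::60,::80].round(3).tolist()[3])
print(env.get_state(),env.nose_length)
E
```

```text
top [[0.615, 0.525, 0.033], [0.628, 0.397, -0.031], [0.613, 0.223, 0.001], [0.577, 0.056, 0.104], [0.601, -0.097, 0.002], [0.595, -0.256, 0.0], [0.534, -0.321, 0.209]]
side [[0.47, 0.445, 0.455], [0.67, 0.244, 0.233], [0.726, 0.032, 0.052], [0.584, -0.027, 0.056], [0.454, -0.114, 0.035], [0.315, -0.194, 0.022], [0.17, -0.286, 0.002]]
{'time': 0.1, 'qpos': array([-0.82709929,  0.47773449,  0.02236405,  1.5563335 , -0.01151658,
        1.10933984, -0.08306633]), 'joint_velocities': array([ 0.00221053, -0.00200348,  0.00028774, -0.00314547,  0.0005794 ,
       -0.00050348,  0.00050877]), 'joint_torque': array([ 4.41460914e-03, -5.97755134e+01,  1.61380660e+00, -2.81954509e+01,
        1.28861205e-02,  5.10054873e-03,  2.79015023e-05]), 'tcp_pos': array([0.50760799, 0.44429375, 0.30301989]), 'orientation': array([-2.93692421e-04,  4.13126532e-01,  9.10673244e-01, -7.90623187e-04]), 'force': array([-0.31632645, -0.04962893,  0.15945483]), 'torque': array([ 0.009802  , -0.00186312,  0.01105384]), 'opening': 0.08526628065348003} 0.0726
```

View pics/top0.png

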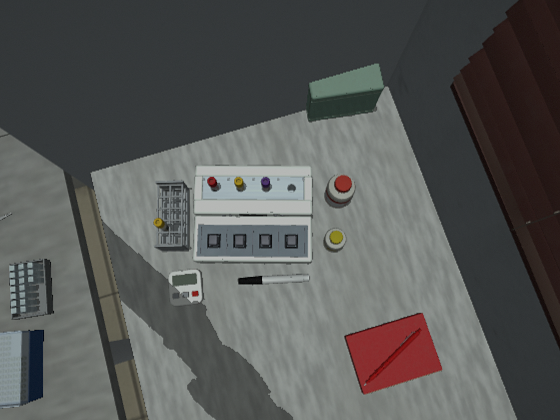

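View pics/side0.png

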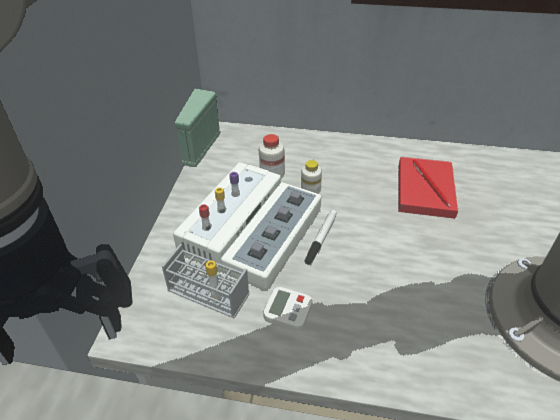

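The top view shows the keys at about (214,241), (240,241), (265,241) and (291,241). The tubes are at (212,182), (238,182) and (265,183), behind the keys, and the marker lies in front at row 280. In the side view the keys are at about (258,250), (271,232), (284,215) and (296,199).

Run:
```python
from h import *
from scipy import ndimage as nd
for n,box in(("top",(195,312,228,254)),("side",(235,315,185,268))):
    W=world(n,np.load(f"{n}0.npy"));x0,x1,y0,y1=box
    S=W[y0:y1,x0:x1];z=S[...,2];p=cv2.imread(f"pics/{n}0.png")[y0:y1,x0:x1]
    m=(z>.0475)&(z<.062)&(p.max(-1)<140)
    L,k=nd.label(m)
    for i in range(1,k+1):
        q=S[L==i]
        if len(q)<20: continue
        zz=q[:,2];top=q[zz>np.median(zz)-.002]
        print(n,len(q),"mid",((top.min(0)+top.max(0))/2).round(4),"mean",top.mean(0).round(4),"ext",np.ptp(top,0).round(3),"zmed",np.median(zz).round(4),"std",zz.std().round(4))
    if n=="top":
        f=W[225:258,195:312];zz=f[...,2];print("deck z",np.nanmedian(zz))
        b=W[160:262,190:318];w=b[(b[...,2]>.03)&(b[...,2]<.07)];print(cv2.minAreaRect(w[:,:2].astype(np.float32)))
    print("marker/others", W[280,270] if n=="top" else "")
```

```text
top 92 mid [0.4799 0.1125 0.0578] mean [0.4796 0.1117 0.057 ] ext [0.017 0.015 0.006] zmed 0.0564 std 0.0026
top 84 mid [0.4772 0.0636 0.0526] mean [0.4772 0.0638 0.0518] ext [0.017 0.015 0.006] zmed 0.0515 std 0.0016
top 88 mid [0.4756 0.0157 0.0575] mean [0.4756 0.0161 0.0571] ext [0.015 0.015 0.006] zmed 0.0566 std 0.0024
top 88 mid [ 0.4732 -0.0318  0.0576] mean [ 0.4733 -0.0317  0.0568] ext [0.017 0.015 0.006] zmed 0.0565 std 0.0018
deck z 0.040899291200717135
((0.5314428806304932, 0.03813720494508743), (0.22143475711345673, 0.18484804034233093), 87.33979034423828)
marker/others [0.40551753 0.00950991 0.01621823]
side 52 mid [ 0.4721 -0.0297  0.0557] mean [ 0.4706 -0.0271  0.0556] ext [0.017 0.013 0.007] zmed 0.0541 std 0.0034
side 55 mid [0.524  0.0378 0.0534] mean [0.5235 0.0381 0.0531] ext [0.004 0.05  0.006] zmed 0.0522 std 0.0024
side 58 mid [0.474  0.0163 0.0553] mean [0.4725 0.02   0.055 ] ext [0.017 0.017 0.008] zmed 0.0531 std 0.0035
side 33 mid [0.4765 0.0653 0.052 ] mean [0.4749 0.0674 0.0514] ext [0.018 0.013 0.005] zmed 0.0509 std 0.0016
side 63 mid [0.4785 0.1127 0.0554] mean [0.4763 0.1158 0.0552] ext [0.016 0.016 0.007] zmed 0.0539 std 0.0032
marker/others
```

Run:
```python
import cv2
a=cv2.imread("pics/top0.png")[205:270,185:320];b=cv2.imread("pics/side0.png")[180:275,230:330]
a=cv2.resize(a,None,fx=4,fy=4,interpolation=2);b=cv2.resize(b,(300,285),interpolation=2)
import numpy as np
o=np.zeros((560,560,3),'uint8');o[:260,:540]=a;o[265:550,:300]=b;cv2.imwrite("pics/c.png",o*1)
```

```text
(no output)
```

View pics/c.png

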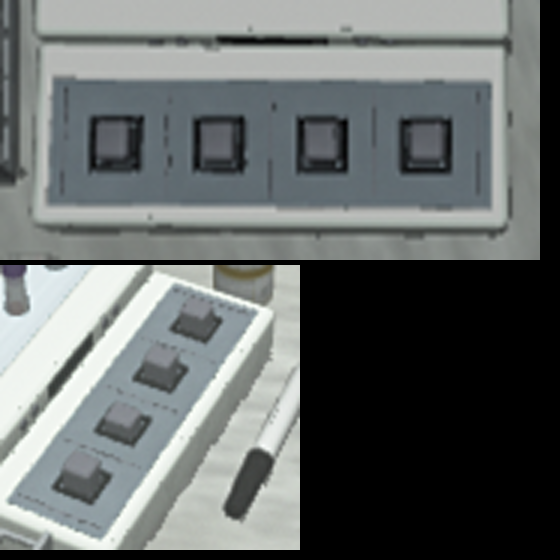

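Both cameras put the second key from the left (y≈0.064) 5 mm lower than the others, and its 51.7 mm matches the latched height. Next I'll move over it with the fingers shut and tap it lightly to confirm.

```bash
cat >> h.py <<'E'
Y=np.array([.1117,.0638,.0161,-.0317]);X=np.array([.4796,.4772,.4756,.4733])
f=np.polyfit(Y,X,1); yaw=np.arctan(f[0])
K=[np.array([np.polyval(f,y),y]) for y in Y]
th=np.pi/2-yaw/2; Q=np.array([0,np.cos(th),np.sin(th),0]); N=env.nose_length
def at(k,tip): return np.array([*K[k],tip+N])
def rep(s):
    e=env.get_state();print(s,"t",round(e["time"],2),"tip",(e["tcp_pos"]-[0,0,N]).round(4),"F",np.round(e["force"],2),"open",round(e["opening"],3))
E
python3 - <<'E'
from h import *
env.grip(0.0,20);rep("shut")
env.reach(at(1,.20),Q);rep("above")
env.movel(at(1,.075),.10);rep("near")
s=env.movel(at(1,.0495),.012,stop_force=1.5);rep(("tap",s))
env.movel(at(1,.066),.03);rep("up")
p,d=camera("side");cv2.imwrite("pics/s1.png",cv2.resize(p[120:330,130:410],None,fx=2.5,fy=2.5))
E
```

```text
shut t 0.87 tip [0.5079 0.4446 0.2313] F [0.76 0.22 0.72] open 0.0
above t 2.29 tip [0.478  0.0648 0.2003] F [ 0.34  0.76 -0.41] open 0.0
near t 3.69 tip [0.4778 0.0639 0.0755] F [0.22 0.05 0.45] open 0.0
('tap', True) t 5.44 tip [0.4775 0.0638 0.0512] F [ 0.76 -0.71  2.83] open -0.0
up t 6.09 tip [0.4774 0.0638 0.0661] F [-0.24  0.57 -0.09] open 0.0
```

View pics/s1.png

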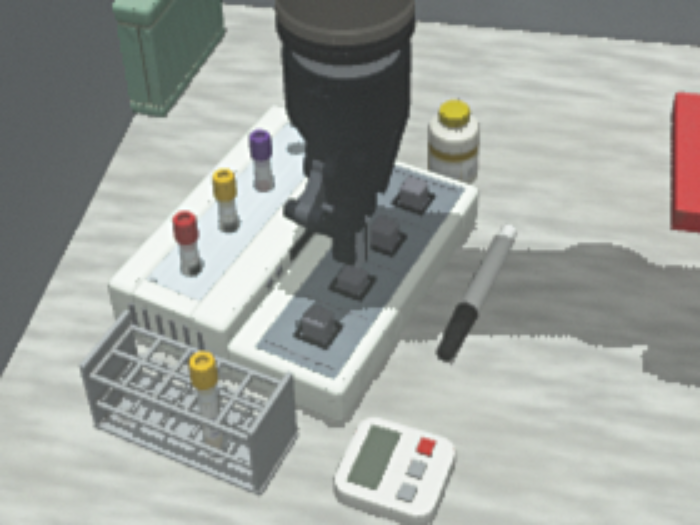

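The picture shows the shut fingertips centred over the second key, at about (350,265) in the crop. Contact came at 51.2 mm and it held 2.8 N, so this is the latched key. I'll press it to its stop and let go.

Run:
```python
from h import *
s=env.movel(at(1,.0435),.015,stop_force=7);rep(("press",s))
env.movel(at(1,.075),.03);rep("up")
env.movel(at(1,.20),.12)
env.reach([.5,.40,.30],Q);env.dwell(1.5);rep("clear")
n="top";p,d=camera(n);cv2.imwrite("pics/t2.png",p);W=world(n,d);W0=world(n,np.load("top0.npy"))
c=calibration(n)
for k in range(4):
    u,v=cv2.projectPoints(np.array([[*K[k],.055]]),np.array(c["rvec"]),np.array(c["tvec"]),np.array([[c["fx"],0,c["cx"]],[0,c["fy"],c["cy"]],[0,0,1.]]),None)[0].ravel().round().astype(int)
    print(k,u,v,[np.nanmedian(w[v-2:v+3,u-2:u+3,2]).round(4) for w in(W0,W)])
```

```text
('press', True) t 7.27 tip [0.4775 0.0638 0.0476] F [0.63 0.52 4.12] open 0.0
up t 8.33 tip [0.4773 0.0638 0.0749] F [-1.12 -0.58 -0.1 ] open -0.0
clear t 12.3 tip [0.5    0.4    0.2274] F [0.52 0.08 0.56] open -0.0
0 213 240 [np.float64(0.0573), np.float64(0.0569)]
1 239 240 [np.float64(0.0522), np.float64(0.0566)]
2 265 240 [np.float64(0.0578), np.float64(0.0577)]
3 291 240 [np.float64(0.0569), np.float64(0.057)]
```

View pics/t2.png

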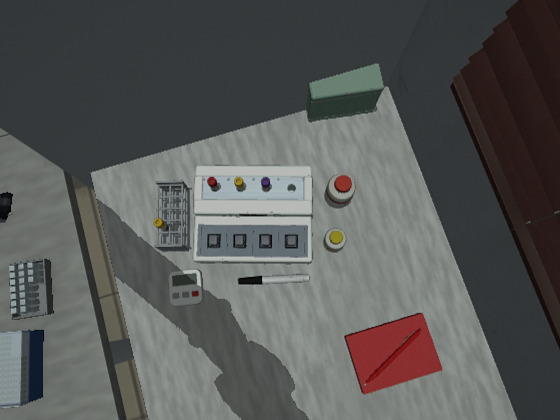

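The key now reads 56.6 mm, level with the others at 56.9, 57.7 and 57.0 mm. The tubes, rack, timer, marker and bottles are at the same pixels as before, and the arm is clear, so I'm handing the job in.

```bash
python3 -c "
from h import *
job.job_done()"
```

```text
the job is handed in; nothing more can be done
```

The latched key was the second from the left, at about (0.477, 0.064). It is now released and level with the other three, and I handed the job in at about 12.3 s on the robot's clock.

- **Finding it:** both cameras showed this key about 5 mm lower than the others. A light tap met it at 51.2 mm and it held at about 2.8 N, which fits the latched key. I tapped no other key.
- **Pressing it:** I pressed at 15 mm/s with the fingertips shut, stopping when the force changed by 7 N, then lifted off and moved clear.
- **Last checks:** the top camera put the key at 56.6 mm (52.2 mm before). The others read 56.9, 57.7 and 57.0 mm. In the last top picture the tubes and the things around the warmer looked unmoved.
- **One mismatch:** just after the press stopped, the tip read 47.6 mm and 4.1 N rather than the nominal 46.5 mm. I took this as calibration error or rebound, since the key did unlatch and rise.

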